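# Mount the spotting scope in its desk cradle

## Task

Take the small spotting scope from its wooden rest and lay it gently in the two vee saddles of the metal cradle, hood on the buffer side. Push it gently along the vees until the back of its hood bears firmly on the rubber buffer, then swing the clamp strap over and press it down until its sprung rubber foot holds the barrel with about 10 N (never over 20 N), and let go of everything; leave the other things on the desk alone.

Things in the scene. Friction and masses are not known exactly. Their poses are not given: they have to be found in the camera images.
- scope: Black spotting scope, 0.25-0.5 kg, lying level on the rest, rolled by any angle: barrel 34 mm diameter, 132 mm long, with a fatter hood (52 mm diameter, 32 mm long) at its +x end. Origin on the axis, at the centre of mass; x along the axis towards the hood: barrel from x = -80 to +52 mm, flat hood shoulder at +52, flat hood front at +84.
- rest: Fixed wooden rest, 120 by 90 mm, with two low vee supports (x = +-38 mm, 16 mm long) that carry the scope's axis 45 mm above the desk; between them the barrel is free for fingers. Origin centre of the underside, x along the scope.
- cradle_axis (a point): Point on the axis that the barrel takes when centred in the metal cradle, 60 mm above the desk, midway between the saddles; x towards the hood side, z up. The cradle is fixed; its base plate is 130 (x) by 116 (y) by 12 mm. With the scope fully home its origin and x axis coincide with this point and its x axis.
- saddles: The cradle's two aluminium 90 degree vees, each 16 mm long, centred at x = -38 and +38 mm of cradle_axis; mouths 48 mm wide at axis height; 60 mm free between them for fingers. Origin: centre of the cradle's underside, 60 mm below cradle_axis, same axes. Do not slam or press the scope into them: over 45 N is damage.
- buffer: Rubber pads on the front saddle's +x face; the hood's shoulder bears on them. Origin on the barrel axis at their front face, 52 mm in +x from cradle_axis. They give 1 mm per 8 N, at most 4 mm. The hood should bear with 2.5 N or more for a moment; over 16 N is damage. Sliding the scope along the vees takes 1 to 5 N.
- strap_rod (a point): On the strap's handle, a round steel rod, 10 mm diameter, at the free end, 98 mm from the hinge axis and parallel to it, sticking out 46 mm to the -x side of the strap; this point is 24 mm out from the strap's side, 32 mm to -x of its origin. With the strap level it is 60 mm to +y of the barrel axis, 92 mm above the desk. About 7 N here moves the strap.
- tumbler: Bystander: drinking glass, 76 mm wide, 95 mm high, standing. Origin under its centre.
- amber: Bystander: small amber bottle with white cap, 48 mm wide, 110 mm high. Origin under its centre.
- dispenser: Bystander: black tape dispenser, 150 by 55 mm, 87 mm high. Origin under its centre.
- strap: The hinged clamp strap, a bar 16 mm wide, 10 mm thick. Origin on its hinge axis (parallel to the barrel), 38 mm to -y of the barrel axis, 32 mm above it, at x = -38 mm of cradle_axis; its y runs along the bar, x along the hinge. Level across the barrel when closed; starts opened 1.9 to 2.3 rad from there, leaning away. Hinge friction, 0.7 N m, holds it at any angle, also against the foot's push.
- strap_foot (a point): On the strap's underside, 38 mm from the hinge axis, over its round rubber foot (16 mm wide). The foot is sprung: 8 N per mm, 5 mm travel. A screw sets its height, different by up to 4 mm each time: it first touches the barrel with the strap 0.11 to 0 rad short of level; 1 N on it then adds 0.39 N at the rod. It must end holding with 5 to 17 N, never over 20.
Things that resemble listed ones, but are neither listed nor needed, are in the scene too. What is shaped like the scope but blue or red is not meant. Of the things shaped like the part that bears cradle_axis, the aluminium one is meant.

How it is judged (in metres and radians):
On the way, in this order (a step that is already met when the one before it is completed fails the run):
1. the scope lies centred in the vees and its hood bears on the buffer with at least 2.5 N (contact force between scope and buffer above 2.5 N and distance between scope and cradle_axis below 0.005 m and angle between the x axis of scope and the x axis of cradle_axis, either way round below 0.05 rad), for 0.15 s.
2. the strap is over and its foot presses on the barrel with at least 5 N (contact force between strap and scope above 5 N and angle between strap's own z axis and vertical below 0.2 rad), for 0.2 s.
At the end, for the whole second after the job is handed in: The scope lies at rest centred in both vee saddles (within 2.5 mm and 0.04 rad of the cradle's axis), its hood's shoulder home on the buffer (gap under 2 mm), the strap is closed over the barrel (within 0.2 rad of level) and its foot holds the barrel with 5 to 17 N (all of step 2 and x of scope in the frame of cradle_axis between -0.003 and 0.002 m and y of scope in the frame of cradle_axis between -0.0025 and 0.0025 m and z of scope in the frame of cradle_axis below 0.0025 m and angle between the x axis of scope and the x axis of cradle_axis, either way round below 0.04 rad and contact force between strap and scope below 17 N and linear speed of scope below 0.01 m/s); the robot touches nothing.
It fails at once if the foot presses on the barrel with more than 20 N (contact force between strap and scope above 20 N).
It fails at once if the hood is pushed onto the buffer with more than 16 N (contact force between scope and buffer above 16 N).
It fails at once if the scope is slammed or pressed into the saddles with more than 45 N (contact force between scope and saddles above 45 N).
It fails at once if the scope is dropped on the desk (height (world z) of scope below 0.035 m).
It fails at once if another thing on the desk is moved more than 25 mm (distance of any of tumbler, amber, dispenser from where it was at the start of the episode above 0.025 m).
It also fails if it takes over 72 s, if anything falls off the work surface, if the arm or the gripper's body presses on something with over 40 N, if the wrist force passes 120 N, or if a joint passes its speed limit or range.

## Robot

A 7-joint arm with a two-finger parallel gripper is mounted at the origin on the work surface. World frame = base frame: x ahead of the robot, y to its left, z up, the work surface at z = 0. Lengths are in mm, angles in rad, forces in N, time in s.
With the tool pointing down it reaches from about 425 to 925 mm from the base axis. Payload 6.8 kg.
Tool frame: the origin (TCP) lies at the very end of the fingers, on their centre line; the grasp point (between the pads) lies 19 mm behind it; z points along the fingers, y is the line along which they close (so a half turn about z gives the same grasp; the last joint's range is limited). The gripper opens to 88 mm and grips with 3 to 60 N. Pads are 20 mm wide; open, the fingers measure 115 mm over their backs; the gripper's body (75 mm by 178 mm) begins 61 mm behind the grasp point.
Start: joints at [1.143, 0.477, 0.022, 1.555, -0.011, 1.109, -0.083], TCP at [212.214, -640.791, 222.664] pointing down, gripper open.
Joint ranges: [-2.96, 2.96], [-0.34, 2.1], [-1.41, 1.46], [0.24, 2.44], [-1.37, 4.51], [0.17, 1.92], [-2.96, 2.96]. Speed limits (rad/s): [2.39, 2.39, 3.14, 3.14, 3.14, 3.14, 3.14].

## Interface

Orientations are given as [roll, pitch, yaw] about the fixed x, y, z axes, in that order (R = Rz(yaw) Ry(pitch) Rx(roll)).
In Python, from plant import manip, eyes, job_done gives the robot as it stands.
- The arm moves only by the tool apply_moves, never from a script. Its argument "commands" is a list of rows, each an object with "offset": the shift along the tool's x, y, z in m, a list of three; "rotation": the turn, a rotation vector about the tool's x, y, z in degrees, a list of three. In form: [{"offset": [x, y, z], "rotation": [wx, wy, wz]}, ...]. A call has exactly 8 rows; each row is the pose to reach, as a shift and turn from the pose commanded when the call began, along the tool's axes at that moment; what a row does not reach only later rows make up. A row lasts 1/8 s, in which the tool goes at most 62.5 mm and 10.7 degrees, less where a joint would pass 70% of its speed; a pose out of reach is approached as far as the arm can. A call with a gripper value outside its range is refused whole. "gripper" is the closure, from -1 (fully open) to 1 (shut), set as the call begins (left out, the last holds). The fingers move at their own pace and stop on an object; "squeeze" is the grip in N (left out, the last holds). Time passes only in rows, so rows that repeat a pose let the fingers close, or fill a call up. It gives the time, the measured TCP pose, the force, the opening and the grip force at its end, in the units of the state.
- manip.get_obs(): the state, without advancing time (a new reading comes with each control period).
- eyes.get_image(name): name is "side" or "top" or "wrist"; returns a dict with "pixels" (384x512x3 uint8, red, green, blue), "mtx" (3x3 intrinsics, pixels), "T" (4x4, takes a point from camera to world coordinates). Camera axes: x right, y down, z forward; pixel columns grow to the right and rows downward; lengths in mm; the calibration is good to about 2 mm. A picture is of the moment at which its call begins. There is no depth.
- job_done(): hands the job in; it is judged then, once.
The state is a dict: "time": time; "qpos": joint angles; "qvel": joint speeds; "tau": joint torques, N m; "eef_pos": TCP position; "tool_rot": TCP orientation; "contact_force": force on the tool from outside, world axes, zero at the start; "ft_torque": the same for the moment, N m; "finger_gap": finger opening in mm; "grasp_force": force on a finger pad.
Only numpy, scipy, OpenCV 4.12 (cv2) and the standard library are available. Lean on these libraries where they do the work, as an engineer would, in place of code of your own. Each camera call takes 0.05 s, during which the arm holds its last target. There are 200 camera calls.

## Working session

There is one attempt and no reset: what is moved stays moved. The work goes in short steps, Python scripts to look and compute and a tool call to move; the robot and the scene stay as the last step left them, time stands still between calls to the robot, and variables do not carry over. Pictures are saved under pics/ and viewed, at most 10 in all, crops included, and the job is handed in when it is done.

Besides the shell and the picture viewer there is one more tool, called after "Call:" as name(argument=value, ...), one argument or row to a line, values as JSON. apply_moves: Moves the arm, as the interface text tells. Its arguments: {"type":"object","properties":{"commands":{"type":"array"},"gripper":{"type":"number"},"squeeze":{"type":"number"}},"required":["commands"]}

```bash
mkdir -p pics; ls; python3 - <<'E'
from plant import manip, eyes
import cv2,numpy as np,pickle
print(manip.get_obs())
d={}
for n in ["side","top","wrist"]:
    d[n]=eyes.get_image(n); print(n,d[n]["mtx"].tolist(),np.round(d[n]["T"],3).tolist())
pickle.dump(d,open("im0.pkl","wb"))
for n in ["top","side"]:
    cv2.imwrite(f"pics/{n}0.png",cv2.resize(d[n]["pixels"][:,:,::-1],(800,600),interpolation=cv2.INTER_CUBIC))
E
```

```text
pics
{'time': 0.0, 'qpos': array([ 1.14288544,  0.47777998,  0.02234141,  1.55642706, -0.01148681,
        1.10932627, -0.08311994]), 'qvel': array([ 2.37743194e-05,  1.64891444e-03,  1.38231175e-03,  3.96363431e-04,
        2.19740346e-03,  2.52513143e-04, -8.70067938e-04]), 'tau': array([-5.34750034e-04, -5.82850707e+01,  1.53448239e+00, -2.72605544e+01,
       -5.44163492e-02,  1.70011993e-02,  9.92978926e-05]), 'eef_pos': array([ 212.00236097, -640.20850458,  221.70557319]), 'tool_rot': array([-3.13978620e+00,  1.46641151e-04,  3.19817330e-01]), 'contact_force': array([-0.30775826,  0.15040144, -0.08022592]), 'ft_torque': array([-0.02196184,  0.00035112, -0.04271688]), 'grasp_force': 0.0, 'finger_gap': 87.87303713351363}
side [[404.93346806492474, 0.0, 255.951993037522], [0.0, 404.93346806492474, 189.83805989907196], [0.0, 0.0, 1.0]] [[-0.998, -0.058, 0.032, 481.31], [-0.063, 0.655, -0.753, 1025.887], [0.023, -0.753, -0.657, 972.362], [0.0, 0.0, 0.0, 1.0]]
top [[490.7077900502387, 0.0, 254.20738136536292], [0.0, 490.7077900502387, 187.24117118865362], [0.0, 0.0, 1.0]] [[0.001, -0.997, 0.08, 387.576], [-1.0, 0.0, 0.019, -15.861], [-0.019, -0.08, -0.997, 1860.871], [0.0, 0.0, 0.0, 1.0]]
wrist [[330.14704210189194, 0.0, 259.4786746226414], [0.0, 330.14704210189194, 193.00074386565174], [0.0, 0.0, 1.0]] [[0.314, -0.916, -0.25, 279.736], [-0.949, -0.304, -0.08, -617.96], [-0.003, 0.262, -0.965, 384.974], [0.0, 0.0, 0.0, 1.0]]
```

View pics/top0.png

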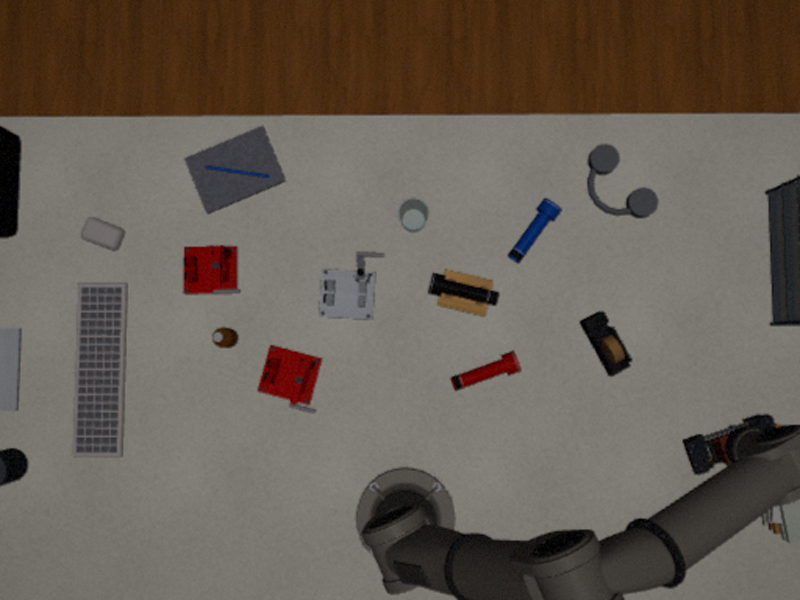

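View pics/side0.png

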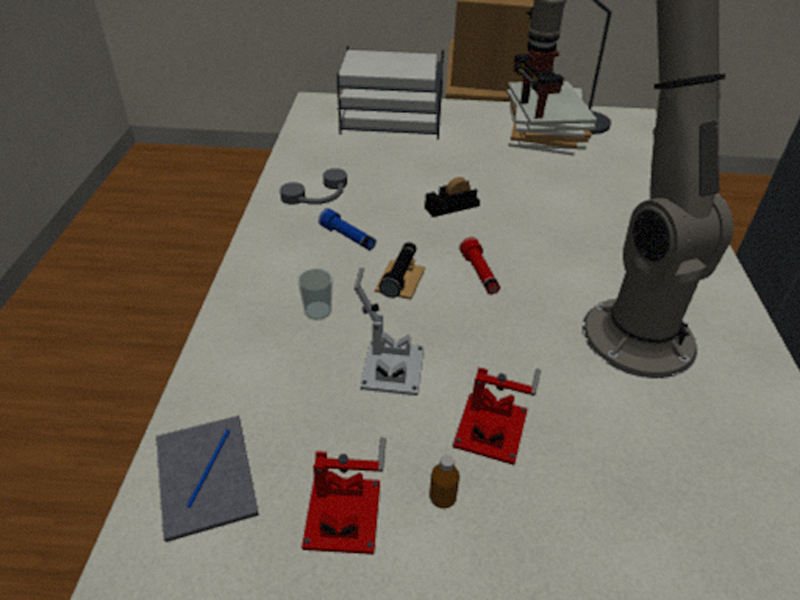

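Candidates (800x600 top picture):
- **Scopes:** black (463,289) on the wooden rest, blue (535,230), red (487,370). The black one is meant. Its fat hood is at the left end (436,283), i.e. +y.
- **Cradles:** aluminium (347,293), red (211,270), red (290,375). The aluminium one is meant. The hinge is at the top (+X), and the open strap's rod points right to (383,254), so cradle x ≈ world +Y.

```bash
cat > h.py <<'E'
import numpy as np,cv2
from scipy.spatial.transform import Rotation as R
def ray(im,u,v):
    d=im["T"][:3,:3]@np.linalg.inv(im["mtx"])@[u,v,1]; return im["T"][:3,3],d
def onz(im,u,v,z):
    o,d=ray(im,u,v); return o+d*(z-o[2])/d[2]
def proj(im,p):
    c=np.linalg.inv(im["T"])@[*p,1]; q=im["mtx"]@c[:3]; return q[:2]/q[2]
def tri(*rs):
    A=np.zeros((3,3));b=np.zeros(3)
    for o,d in rs:
        d=d/np.linalg.norm(d);M=np.eye(3)-np.outer(d,d);A+=M;b+=M@o
    return np.linalg.solve(A,b)
def toolrel(obs,p,rpy):
    """offset (m) and rotvec(deg) in tool axes from measured pose to target"""
    R0=R.from_euler('xyz',obs["tool_rot"]);R1=R.from_euler('xyz',rpy)
    return np.round(R0.inv().apply(np.array(p)-obs["eef_pos"])/1000,4),np.round((R0.inv()*R1).as_rotvec(degrees=True),2)
E
python3 - <<'E'
from h import *;import pickle
d=pickle.load(open("im0.pkl","rb"));t=d["top"];s=.64
for n,u,v,z in [("scope hood",436,283,45),("scope tail",497,297,45),("rest",463,293,10),("plate c",347,294,12),("plate tl",321,268,12),("plate tr",376,270,12),("plate br",373,320,12),("plate bl",318,318,12),("tumbler",413,217,50),("blue",515,258,20)]:
    print(n,np.round(onz(t,u*s,v*s,z)))
i=d["top"]["pixels"];c=np.hstack([i[160:215,265:330],i[155:210,195:260]])[:,:,::-1]
cv2.imwrite("pics/crop.png",cv2.resize(c,None,fx=6,fy=6,interpolation=cv2.INTER_CUBIC))
from plant import manip
o=manip.get_obs();print(toolrel(o,[390,-250,330],[3.1416,0,0.32]))
E
```

```text
scope hood [557. -73.  45.]
scope tail [ 523. -217.   45.]
rest [ 536. -139.   10.]
plate c [533. 141.  12.]
plate tl [597. 205.  12.]
plate tr [592.  71.  12.]
plate br [470.  78.  12.]
plate bl [475. 211.  12.]
tumbler [715. -19.  50.]
blue [ 619. -264.   20.]
(array([ 0.2916, -0.3147, -0.1077]), array([-0.08,  0.  , -0.01]))
```

View pics/crop.png

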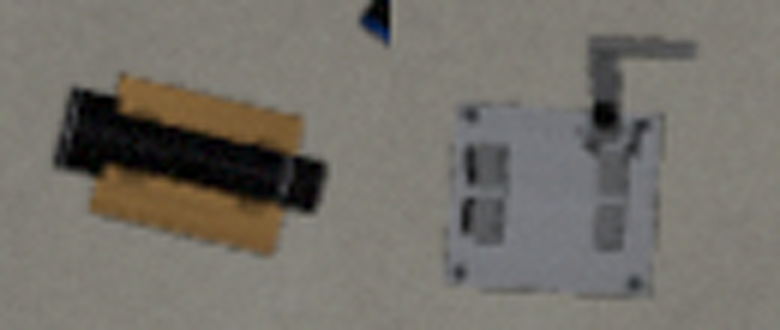

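Confirmed: the black scope on the wooden rest, with its hood towards +y, and the aluminium cradle with black buffer pads on its left (+y) side. I'll move above the scope for a near view.

Call:
apply_moves(
  commands=[
    {"offset":[0.05,-0.039,-0.02],"rotation":[0,0,-7]},
    {"offset":[0.1,-0.077,-0.04],"rotation":[0,0,-14]},
    {"offset":[0.15,-0.116,-0.06],"rotation":[0,0,-22]},
    {"offset":[0.2,-0.155,-0.078],"rotation":[0,0,-29]},
    {"offset":[0.25,-0.193,-0.078],"rotation":[0,0,-36]},
    {"offset":[0.3,-0.232,-0.078],"rotation":[0,0,-44]},
    {"offset":[0.35,-0.27,-0.078],"rotation":[0,0,-51]},
    {"offset":[0.4,-0.31,-0.078],"rotation":[0,0,-58.4]},
  ],
  gripper=-1,
)

```text
time: 1.15
eef_pos: [485.7, -233.6, 300.7]
tool_rot: [3.141, 0.0, 1.343]
contact_force: [1.9, -0.7, 0.7]
finger_gap: 87.8
grasp_force: 0.0
```

```bash
python3 - <<'E'
from h import *;import pickle
from plant import manip,eyes
o=manip.get_obs();print(o["eef_pos"],o["tool_rot"],o["qpos"],o["qvel"])
im=eyes.get_image("wrist");pickle.dump(im,open("w1.pkl","wb"))
cv2.imwrite("pics/w1.png",im["pixels"][:,:,::-1])
print(proj(im,[540,-145,45]),proj(im,[533,141,60]))
E
```

```text
[ 485.6529269  -233.55038156  300.68498814] [3.14140207e+00 3.09704009e-04 1.34295570e+00] [ 0.66223845  0.21081851 -0.38549775  1.76268809  0.08538037  1.1842182
  0.02439727] [-0.56677367  0.11578017 -0.43613263 -0.10892446  0.12959317  0.03585438
 -0.00126575]
[287.24873614  80.28593312] [ 218.87147904 -231.56803639]
```

View pics/w1.png

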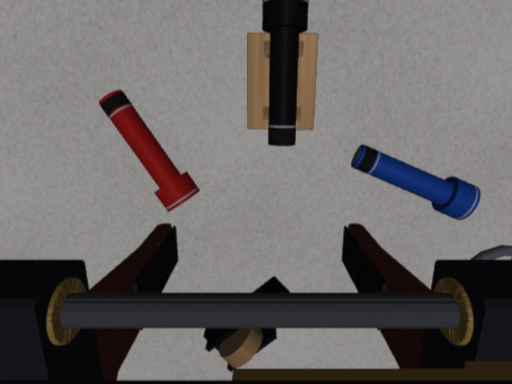

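The view shows the scope tail at (282,143), with the barrel running up to the hood, which is cut off at the top (285,10). The rest spans rows 33–130. I'll shift forward to see all of it.

Call:
apply_moves(
  commands=[
    {"offset":[0.025,0.01,0.012],"rotation":[0,0,0]},
    {"offset":[0.05,0.02,0.025],"rotation":[0,0,0]},
    {"offset":[0.075,0.03,0.04],"rotation":[0,0,0]},
    {"offset":[0.095,0.035,0.05],"rotation":[0,0,0]},
    {"offset":[0.1,0.035,0.05],"rotation":[0,0,0]},
    {"offset":[0.1,0.035,0.05],"rotation":[0,0,0]},
    {"offset":[0.1,0.035,0.05],"rotation":[0,0,0]},
    {"offset":[0.1,0.035,0.05],"rotation":[0,0,0]},
  ],
)

```text
time: 2.2
eef_pos: [541.8, -147.0, 251.1]
tool_rot: [3.141, 0.0, 1.338]
contact_force: [-0.0, -0.1, 0.1]
finger_gap: 88.0
grasp_force: 0.0
```

```bash
python3 - <<'E'
from h import *;import pickle
from plant import manip,eyes
o=manip.get_obs();print(o["eef_pos"],o["tool_rot"],o["contact_force"])
im=eyes.get_image("wrist");pickle.dump(im,open("w2.pkl","wb"))
p=im["pixels"]
g=p.max(2).astype(int);m=((g<75)).astype(np.uint8)
m[240:]=0
n,l,st,c=cv2.connectedComponentsWithStats(m)
for i in range(1,n):
    if st[i,4]>300: print(i,st[i],c[i])
cv2.imwrite("pics/w2.png",np.hstack([p[:,:,::-1]]))
E
```

```text
[ 541.82017408 -146.99951479  251.0625819 ] [3.14094069e+00 4.26142756e-04 1.33752871e+00] [-0.02228701 -0.08207554  0.09613028]
2 [ 229   86   49  150 4887] [253.2520974  153.36157152]
3 [ 63 173  74  67 836] [ 95.17344498 198.59090909]
4 [145 224  32  16 375] [162.89333333 232.61066667]
5 [330 224  46  16 501] [351.42914172 232.55888224]
```

View pics/w2.png

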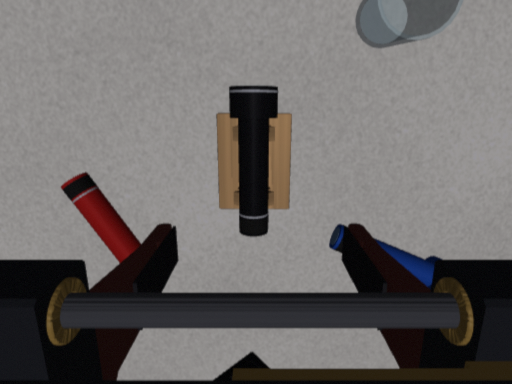

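```bash
python3 - <<'E'
from h import *;import pickle
im=pickle.load(open("w2.pkl","rb"));p=im["pixels"];g=p.max(2)
m=(g<75)
print("cam",im["T"][:3,3])
mids=[]
for r in range(84,240,3):
    c=np.where(m[r,225:285])[0]+225
    if len(c): print((r,c.min(),c.max(),len(c)),end=' ')
    if 125<=r<=205 or 89<=r<=113:
        if len(c): mids.append(onz(im,(c.min()+c.max())/2,r,45)[:2])
mids=np.array(mids);print()
d,x0=None,None
vx,vy,x,y=cv2.fitLine(mids.astype(np.float32),cv2.DIST_L2,0,.01,.01).ravel()
if vy<0: vx,vy=-vx,-vy
print("yaw",np.arctan2(vy,vx),"pt",x,y)
def along(u,v,z=45): q=onz(im,u,v,z); return (q[0]-x)*vx+(q[1]-y)*vy
for n,u,v,z in [("tail top",254,236,45),("shoulderL",231,117,45),("shoulderR",276,117,45),("frontL",230,86,45),("rest f",254,113,15),("rest b",254,209,15),("vee f",254,124,30),("vee b",254,206,30)]:
    s=along(u,v,z);print(n,s,[x+s*vx,y+s*vy])
E
```

```text
cam [557.98535303 -77.21372161 414.2013588 ]
(87, np.int64(229), np.int64(277), 49) (90, np.int64(229), np.int64(277), 7) (93, np.int64(229), np.int64(277), 49) (96, np.int64(229), np.int64(277), 49) (99, np.int64(230), np.int64(277), 48) (102, np.int64(230), np.int64(277), 48) (105, np.int64(230), np.int64(277), 48) (108, np.int64(230), np.int64(277), 48) (111, np.int64(230), np.int64(277), 48) (114, np.int64(230), np.int64(277), 48) (117, np.int64(230), np.int64(276), 47) (120, np.int64(238), np.int64(268), 31) (123, np.int64(238), np.int64(268), 31) (126, np.int64(238), np.int64(269), 32) (129, np.int64(238), np.int64(269), 32) (132, np.int64(238), np.int64(268), 31) (135, np.int64(238), np.int64(268), 31) (138, np.int64(238), np.int64(268), 31) (141, np.int64(238), np.int64(268), 31) (144, np.int64(238), np.int64(268), 31) (147, np.int64(239), np.int64(268), 30) (150, np.int64(239), np.int64(268), 30) (153, np.int64(239), np.int64(268), 30) (156, np.int64(239), np.int64(268), 30) (159, np.int64(239), np.int64(268), 30) (162, np.int64(239), np.int64(268), 30) (165, np.int64(239), 
[... 1000 characters left out ...]
108636 [np.float64(515.2729508805288), np.float64(-224.96002422395037)]
shoulderL 37.22868592061081 [np.float64(548.1367687276467), np.float64(-89.61264808397003)]
shoulderR 37.44801246900657 [np.float64(548.188519900479), np.float64(-89.39951443383775)]
frontL 69.42632526282482 [np.float64(555.7339593577067), np.float64(-58.32414038235915)]
rest f 40.76794536588307 [np.float64(548.9718743206123), np.float64(-86.17332306903911)]
rest b -77.72157831887404 [np.float64(521.0136911280359), np.float64(-201.31717988931365)]
vee f 28.971554042809743 [np.float64(546.188458037336), np.float64(-97.63663181786666)]
vee b -69.0234551663867 [np.float64(523.0660558685324), np.float64(-192.86465669798312)]
```

Call:
apply_moves(
  commands=[
    {"offset":[0.016,-0.0073,0.03],"rotation":[0,0,0.3]},
    {"offset":[0.016,-0.0073,0.07],"rotation":[0,0,0.3]},
    {"offset":[0.016,-0.0073,0.11],"rotation":[0,0,0.3]},
    {"offset":[0.016,-0.0073,0.15],"rotation":[0,0,0.3]},
    {"offset":[0.016,-0.0073,0.185],"rotation":[0,0,0.3]},
    {"offset":[0.016,-0.0073,0.205],"rotation":[0,0,0.3]},
    {"offset":[0.016,-0.0073,0.215],"rotation":[0,0,0.3]},
    {"offset":[0.016,-0.0073,0.222],"rotation":[0,0,0.3]},
  ],
)

```text
time: 3.25
eef_pos: [538.9, -129.0, 28.7]
tool_rot: [3.141, 0.0, 1.333]
contact_force: [0.9, 0.2, 0.6]
finger_gap: 87.7
grasp_force: 0.0
```

Call:
apply_moves(
  commands=[
    {"offset":[0,0,0],"rotation":[0,0,0]},
    {"offset":[0,0,0],"rotation":[0,0,0]},
    {"offset":[0,0,0],"rotation":[0,0,0]},
    {"offset":[0,0,0],"rotation":[0,0,0]},
    {"offset":[0,0,0],"rotation":[0,0,0]},
    {"offset":[0,0,0],"rotation":[0,0,0]},
    {"offset":[0,0,0],"rotation":[0,0,0]},
    {"offset":[0,0,0],"rotation":[0,0,0]},
  ],
  gripper=1,
  squeeze=12,
)

```text
time: 4.25
eef_pos: [539.1, -128.8, 28.8]
tool_rot: [3.141, -0.0, 1.334]
contact_force: [2.0, -0.1, -0.8]
finger_gap: 33.9
grasp_force: 12.0
```

Call:
apply_moves(
  commands=[
    {"offset":[0,0,0],"rotation":[0,0,0]},
    {"offset":[0,0,0],"rotation":[0,0,0]},
    {"offset":[0,0,-0.01],"rotation":[0,0,0]},
    {"offset":[0,0,-0.03],"rotation":[0,0,0]},
    {"offset":[0,0,-0.06],"rotation":[0,0,0]},
    {"offset":[0,0,-0.1],"rotation":[0,0,0]},
    {"offset":[0,0,-0.14],"rotation":[0,0,0]},
    {"offset":[0,0,-0.17],"rotation":[0,0,0]},
  ],
  squeeze=30,
)

```text
time: 5.25
eef_pos: [537.5, -128.4, 200.3]
tool_rot: [-3.141, 0.0, 1.334]
contact_force: [0.5, -0.1, -2.6]
finger_gap: 33.5
grasp_force: 30.0
```

Call:
apply_moves(
  commands=[
    {"offset":[0.02,0.005,-0.03],"rotation":[0,0,-1]},
    {"offset":[0.06,0.015,-0.05],"rotation":[0,0,-3]},
    {"offset":[0.11,0.03,-0.06],"rotation":[0,0,-5]},
    {"offset":[0.16,0.042,-0.07],"rotation":[0,0,-7]},
    {"offset":[0.21,0.053,-0.07],"rotation":[0,0,-9]},
    {"offset":[0.245,0.062,-0.07],"rotation":[0,0,-11]},
    {"offset":[0.262,0.066,-0.07],"rotation":[0,0,-11.5]},
    {"offset":[0.262,0.066,-0.07],"rotation":[0,0,-11.5]},
  ],
)

```text
time: 6.25
eef_pos: [663.5, 110.9, 268.1]
tool_rot: [-3.14, 0.0, 1.536]
contact_force: [-0.6, -0.6, -3.1]
finger_gap: 33.5
grasp_force: 30.0
```

```bash
python3 - <<'E'
from h import *;import pickle
from plant import manip,eyes
o=manip.get_obs();print(o["eef_pos"],o["tool_rot"],o["contact_force"],o["qpos"])
im=eyes.get_image("wrist");pickle.dump(im,open("w3.pkl","wb"))
cv2.imwrite("pics/w3.png",im["pixels"][:,:,::-1])
print(im["T"][:3,3],proj(im,[533,141,60]))
E
```

```text
[663.4590346  110.94842906 268.10644388] [-3.13975631e+00  2.92301775e-04  1.53565360e+00] [-0.5702592  -0.63670891 -3.14860182] [ 0.10732948  0.49319029 -0.53372105  1.47749814  0.25675585  1.24285221
 -0.49254224]
[665.98882128 182.53232658 431.25842134] [143.18103108 146.22643099]
```

View pics/w3.png

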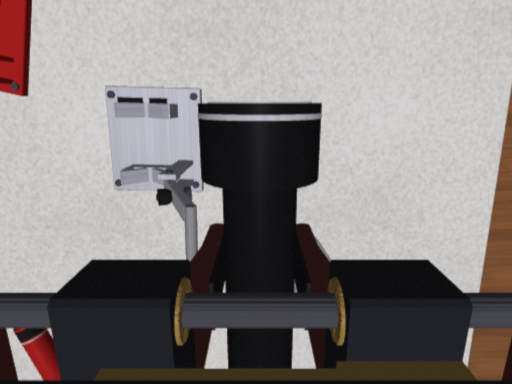

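The wrist view shows the aluminium plate with corners at (107,86), (201,88), (113,190) and (203,190), and the buffer pads at (140,100). The strap is hinged near (180,175), with its rod running to (191,250).

```bash
python3 - <<'E'
from h import *;import pickle
im=pickle.load(open("w3.pkl","rb"));p=im["pixels"];g=cv2.cvtColor(p,cv2.COLOR_RGB2GRAY)
C=[]
for n,(u,v) in dict(fl=(111,94),fr=(194,97),bl=(118,183),br=(196,186)).items():
    w=g[v-5:v+6,u-5:u+6].astype(float);k=np.clip(np.percentile(w,60)-25-w,0,None)
    yy,xx=np.mgrid[v-5:v+6,u-5:u+6];uu,vv=(k*xx).sum()/k.sum(),(k*yy).sum()/k.sum()
    q=onz(im,uu,vv,12);C.append(q);print(n,uu,vv,q)
C=np.array(C);print("centre",C.mean(0),"yaw",[np.arctan2(*(a-b)[1::-1]) for a,b in[(C[0],C[2]),(C[1],C[3])]],"y dir",[np.arctan2(*(a-b)[1::-1]) for a,b in[(C[0],C[1]),(C[2],C[3])]])
crop=p[78:263,98:218,::-1];cv2.imwrite("pics/w3c.png",cv2.resize(crop,None,fx=3.2,fy=3.2,interpolation=cv2.INTER_CUBIC))
E
```

```text
fl 110.49877750611248 94.0229217603912 [484.10032381 200.23664114  12.        ]
fr 193.1326164874552 96.07964954201513 [584.51917852 194.24031094  12.        ]
bl 117.82225656877898 182.36373003606388 [476.6747009   89.91197007  12.        ]
br 194.46162361623615 183.96236162361623 [576.53237298  84.25257943  12.        ]
centre [530.45664405 142.16037539  12.        ] yaw [np.float64(1.5035906877769551), np.float64(1.4983081361892154)] y dir [np.float64(3.081950284059058), np.float64(3.0849786465292497)]
```

View pics/w3c.png

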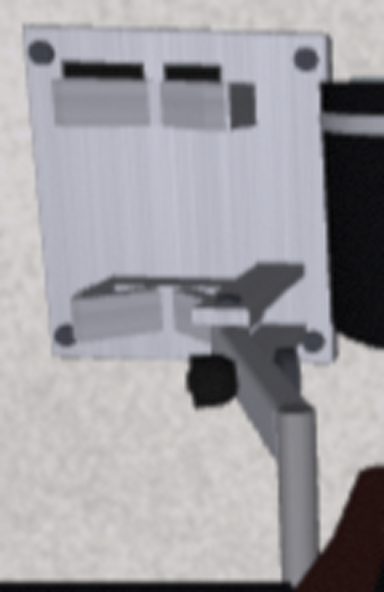

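```bash
python3 - <<'E'
from h import *;import pickle
from plant import manip
im=pickle.load(open("w3.pkl","rb"))
o=manip.get_obs();y=o["tool_rot"][2];e=np.array([np.cos(y),np.sin(y)]);n=np.array([np.sin(y),-np.cos(y)])
z=o["eef_pos"][2]+16.2
for u,v in [(200,182),(319,182),(199,119),(321,119),(199,105),(321,105),(223,195),(297,195)]:
    d=onz(im,u,v,z)[:2]-o["eef_pos"][:2];print((u,v),d@e,d@n)
c=np.array([530.5,142.2]);a=1.507;E=np.array([np.cos(a),np.sin(a)]);N=np.array([E[1],-E[0]])
for u,v,zz in [(146.7,112,12),(150.5,174,12),(146.7,112,25),(150.5,174,25),(118,99,30),(166,99,30)]:
    d=onz(im,u,v,zz)[:2]-c;print((u,v,zz),d@E,d@N)
t=c+16.5*E
print(t,toolrel(o,[*t,o["eef_pos"][2]],[3.1416,0,a]))
E
```

```text
(200, 182) 38.705031833389434 -27.738828909657833
(319, 182) 38.81640057952861 26.601723459106125
(199, 119) 66.81738095167161 -26.891410877624917
(321, 119) 66.90324723982164 26.10334632668822
(199, 105) 72.69644430812095 -26.618625010275025
(321, 105) 72.77668507667501 25.808284867914058
(223, 195) 32.56413312586138 -17.397721536237242
(297, 195) 32.63734072060216 16.754733205667318
(146.7, 112, 12) 34.88539976031404 -7.198454467606008
(150.5, 174, 12) -43.23049348283698 -7.05413830071684
(146.7, 112, 25) 35.319583473128546 -2.8624069231786855
(150.5, 174, 25) -40.37416018283813 -2.7225655863086864
(118, 99, 30) 49.34938315766725 -33.883441313063884
(166, 99, 30) 50.92695546562197 22.294404554663025
[531.5519255  158.66643412] (array([ 4.450e-02, -1.337e-01,  1.000e-04]), array([-0.08,  0.08,  1.52]))
```

Call:
apply_moves(
  commands=[
    {"offset":[0.006,-0.02,0],"rotation":[0,0,0.3]},
    {"offset":[0.015,-0.045,0],"rotation":[0,0,0.6]},
    {"offset":[0.026,-0.075,0],"rotation":[0,0,1]},
    {"offset":[0.035,-0.105,0],"rotation":[0,0,1.5]},
    {"offset":[0.041,-0.124,0],"rotation":[0,0,1.5]},
    {"offset":[0.0445,-0.1337,0],"rotation":[0,0,1.5]},
    {"offset":[0.0445,-0.1337,0],"rotation":[0,0,1.5]},
    {"offset":[0.0445,-0.1337,0],"rotation":[0,0,1.5]},
  ],
)

```text
time: 7.3
eef_pos: [533.2, 159.1, 268.6]
tool_rot: [3.141, 0.0, 1.507]
contact_force: [0.3, 0.7, -2.8]
finger_gap: 33.6
grasp_force: 30.0
```

Call:
apply_moves(
  commands=[
    {"offset":[0,0,0.02],"rotation":[0,0,0]},
    {"offset":[0,0,0.05],"rotation":[0,0,0]},
    {"offset":[0,0,0.085],"rotation":[0,0,0]},
    {"offset":[0,0,0.12],"rotation":[0,0,0]},
    {"offset":[0,0,0.15],"rotation":[0,0,0]},
    {"offset":[0,0,0.17],"rotation":[0,0,0]},
    {"offset":[0,0,0.18],"rotation":[0,0,0]},
    {"offset":[0,0,0.18],"rotation":[0,0,0]},
  ],
)

```text
time: 8.3
eef_pos: [532.4, 159.8, 88.5]
tool_rot: [-3.141, 0.0, 1.508]
contact_force: [0.3, -0.1, -2.1]
finger_gap: 32.8
grasp_force: 30.0
```

```bash
python3 - <<'E'
from h import *;import pickle
from plant import manip,eyes
o=manip.get_obs();print(o["eef_pos"],o["tool_rot"],o["contact_force"])
im=eyes.get_image("wrist");pickle.dump(im,open("w4.pkl","wb"))
s=eyes.get_image("side");pickle.dump(s,open("s4.pkl","wb"))
a=cv2.resize(im["pixels"][:,:,::-1],(512,384));
u,v=proj(s,[530,142,60]).astype(int);b=cv2.resize(s["pixels"][v-60:v+36,u-36:u+36,::-1],(288,384),interpolation=cv2.INTER_CUBIC)
cv2.imwrite("pics/w4.png",np.hstack([a,b]))
print(toolrel(o,[531.55,158.67,o["eef_pos"][2]],[3.1416,0,1.507]))
E
```

```text
[532.44108709 159.770877    88.49939185] [-3.14129060e+00  6.93844557e-05  1.50826691e+00] [ 0.29799454 -0.13979261 -2.08187167]
(array([-0.0012, -0.0008,  0.    ]), array([-0.02,  0.  ,  0.07]))
```

View pics/w4.png

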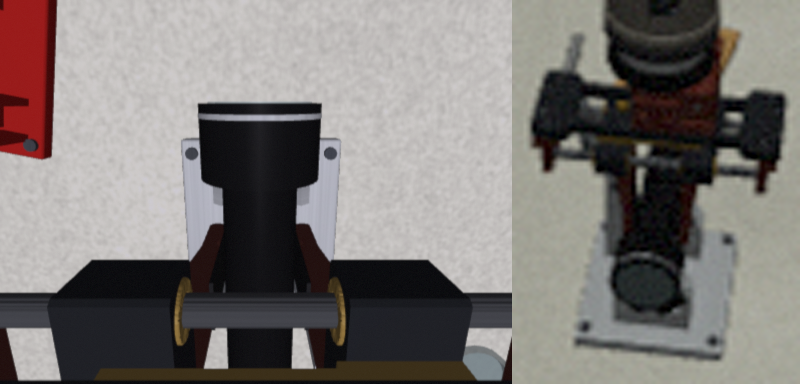

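The front plate screws are at (191,153) and (331,153), with the scope hood centred at 260. I'll use them as a near check of the cradle position.

```bash
python3 - <<'E'
from h import *;import pickle
im=pickle.load(open("w4.pkl","rb"));g=cv2.cvtColor(im["pixels"],cv2.COLOR_RGB2GRAY)
P=[]
for u,v in [(191,153),(331,153)]:
    w=g[v-7:v+8,u-7:u+8].astype(float);k=np.clip(np.percentile(w,70)-35-w,0,None)
    yy,xx=np.mgrid[v-7:v+8,u-7:u+8];uu,vv=(k*xx).sum()/k.sum(),(k*yy).sum()/k.sum();P.append(onz(im,uu,vv,12));print(uu,vv,P[-1])
a=1.507;E=np.array([np.cos(a),np.sin(a)]);d=P[0]-P[1]
m=(P[0]+P[1])[:2]/2;print("ydir yaw",np.arctan2(d[1],d[0])-np.pi/2,"centre",m-55.2*E,"t",m-55.2*E+16.5*E, np.linalg.norm(d))
y=1.5083;e=np.array([np.cos(y),np.sin(y)]);n=np.array([e[1],-e[0]]);t=np.array([532.44,159.77])
for u,v in [(200,182),(319,182),(198,105),(322,105)]:
    q=onz(im,u,v,88.5+16.2)[:2]-t;print(q@e,q@n)
E
```

```text
191.29031359316477 153.14481627093463 [484.74003059 199.64337853  12.        ]
329.9062273189142 152.9348236318769 [585.49225127 193.44307396  12.        ]
ydir yaw 1.5093337106037161 centre [531.59697198 141.45551936] t [532.64889748 157.92195348] 100.94282415232921
37.03453056343285 -27.55234877284137
37.011619469273576 26.839088953238566
71.04594950284505 -26.79159528597207
71.01463999411267 26.547731913058623
```

Call:
apply_moves(
  commands=[
    {"offset":[-0.001,0,0.008],"rotation":[0,0,0]},
    {"offset":[-0.001,0,0.016],"rotation":[0,0,0]},
    {"offset":[-0.001,0,0.024],"rotation":[0,0,0]},
    {"offset":[-0.001,0,0.031],"rotation":[0,0,0]},
    {"offset":[-0.001,0,0.036],"rotation":[0,0,0]},
    {"offset":[-0.001,0,0.039],"rotation":[0,0,0]},
    {"offset":[-0.001,0,0.041],"rotation":[0,0,0]},
    {"offset":[-0.001,0,0.041],"rotation":[0,0,0]},
  ],
)

```text
time: 9.4
eef_pos: [532.2, 158.8, 47.6]
tool_rot: [-3.142, 0.0, 1.508]
contact_force: [1.4, 0.2, -3.0]
finger_gap: 33.5
grasp_force: 30.0
```

Call:
apply_moves(
  commands=[
    {"offset":[0,0,0.0005],"rotation":[0,0,0]},
    {"offset":[0,0,0.001],"rotation":[0,0,0]},
    {"offset":[0,0,0.0015],"rotation":[0,0,0]},
    {"offset":[0,0,0.002],"rotation":[0,0,0]},
    {"offset":[0,0,0.0025],"rotation":[0,0,0]},
    {"offset":[0,0,0.003],"rotation":[0,0,0]},
    {"offset":[0,0,0.003],"rotation":[0,0,0]},
    {"offset":[0,0,0.003],"rotation":[0,0,0]},
  ],
)

```text
time: 10.4
eef_pos: [532.4, 158.8, 44.8]
tool_rot: [3.141, -0.0, 1.508]
contact_force: [0.8, 0.1, -2.7]
finger_gap: 33.5
grasp_force: 30.0
```

Call:
apply_moves(
  commands=[
    {"offset":[0,0,0.0003],"rotation":[0,0,0]},
    {"offset":[0,0,0.0006],"rotation":[0,0,0]},
    {"offset":[0,0,0.0009],"rotation":[0,0,0]},
    {"offset":[0,0,0.0012],"rotation":[0,0,0]},
    {"offset":[0,0,0.0012],"rotation":[0,0,0]},
    {"offset":[0,0,0.0012],"rotation":[0,0,0]},
    {"offset":[0,0,0.0012],"rotation":[0,0,0]},
    {"offset":[0,0,0.0012],"rotation":[0,0,0]},
  ],
)

```text
time: 11.4
eef_pos: [533.0, 158.9, 44.0]
tool_rot: [3.14, -0.001, 1.508]
contact_force: [2.7, -1.6, 5.5]
finger_gap: 33.5
grasp_force: 30.0
```

Call:
apply_moves(
  commands=[
    {"offset":[0,0,0],"rotation":[0,0,0]},
    {"offset":[0,0,0],"rotation":[0,0,0]},
    {"offset":[0,0,0],"rotation":[0,0,0]},
    {"offset":[0,0.0005,0],"rotation":[0,0,0]},
    {"offset":[0,0.001,0],"rotation":[0,0,0]},
    {"offset":[0,0.001,0],"rotation":[0,0,0]},
    {"offset":[0,0.001,0],"rotation":[0,0,0]},
    {"offset":[0,0.001,0],"rotation":[0,0,0]},
  ],
  gripper=0.1,
)

```text
time: 12.4
eef_pos: [533.2, 158.7, 43.5]
tool_rot: [3.142, 0.0, 1.508]
contact_force: [-0.5, 0.5, 0.4]
finger_gap: 39.1
grasp_force: 0.0
```

Call:
apply_moves(
  commands=[
    {"offset":[0,0,0],"rotation":[0,0,0]},
    {"offset":[0,0,0],"rotation":[0,0,0]},
    {"offset":[0,0,0],"rotation":[0,0,0]},
    {"offset":[0,0,0],"rotation":[0,0,0]},
    {"offset":[0,0,0],"rotation":[0,0,0]},
    {"offset":[0,0,0],"rotation":[0,0,0]},
    {"offset":[0,0,0],"rotation":[0,0,0]},
    {"offset":[0,0,0],"rotation":[0,0,0]},
  ],
  gripper=1,
  squeeze=14,
)

```text
time: 13.4
eef_pos: [533.3, 158.7, 43.5]
tool_rot: [3.141, -0.0, 1.508]
contact_force: [0.9, 0.1, -0.6]
finger_gap: 33.5
grasp_force: 14.0
```

Call:
apply_moves(
  commands=[
    {"offset":[-0.0005,0,0],"rotation":[0,0,0]},
    {"offset":[-0.001,0,0],"rotation":[0,0,0]},
    {"offset":[-0.0015,0,0],"rotation":[0,0,0]},
    {"offset":[-0.002,0,0],"rotation":[0,0,0]},
    {"offset":[-0.0025,0,0],"rotation":[0,0,0]},
    {"offset":[-0.003,0,0],"rotation":[0,0,0]},
    {"offset":[-0.003,0,0],"rotation":[0,0,0]},
    {"offset":[-0.003,0,0],"rotation":[0,0,0]},
  ],
)

```text
time: 14.4
eef_pos: [533.1, 155.6, 43.5]
tool_rot: [3.141, 0.0, 1.508]
contact_force: [1.8, 1.0, -0.6]
finger_gap: 33.5
grasp_force: 14.0
```

Call:
apply_moves(
  commands=[
    {"offset":[-0.0003,0,0],"rotation":[0,0,0]},
    {"offset":[-0.0006,0,0],"rotation":[0,0,0]},
    {"offset":[-0.0009,0,0],"rotation":[0,0,0]},
    {"offset":[-0.001,0,0],"rotation":[0,0,0]},
    {"offset":[-0.001,0,0],"rotation":[0,0,0]},
    {"offset":[-0.001,0,0],"rotation":[0,0,0]},
    {"offset":[-0.001,0,0],"rotation":[0,0,0]},
    {"offset":[-0.001,0,0],"rotation":[0,0,0]},
  ],
)

```text
time: 15.4
eef_pos: [533.0, 154.7, 43.5]
tool_rot: [3.141, -0.0, 1.508]
contact_force: [2.4, 0.8, -0.9]
finger_gap: 33.8
grasp_force: 14.0
```

Call:
apply_moves(
  commands=[
    {"offset":[-0.0003,0,0],"rotation":[0,0,0]},
    {"offset":[-0.0006,0,0],"rotation":[0,0,0]},
    {"offset":[-0.0009,0,0],"rotation":[0,0,0]},
    {"offset":[-0.001,0,0],"rotation":[0,0,0]},
    {"offset":[-0.001,0,0],"rotation":[0,0,0]},
    {"offset":[-0.001,0,0],"rotation":[0,0,0]},
    {"offset":[-0.001,0,0],"rotation":[0,0,0]},
    {"offset":[-0.001,0,0],"rotation":[0,0,0]},
  ],
)

```text
time: 16.4
eef_pos: [533.0, 153.7, 43.5]
tool_rot: [3.141, -0.0, 1.508]
contact_force: [1.2, 2.2, -0.3]
finger_gap: 33.9
grasp_force: 14.0
```

Call:
apply_moves(
  commands=[
    {"offset":[-0.0002,0,0],"rotation":[0,0,0]},
    {"offset":[-0.0004,0,0],"rotation":[0,0,0]},
    {"offset":[-0.0006,0,0],"rotation":[0,0,0]},
    {"offset":[-0.0008,0,0],"rotation":[0,0,0]},
    {"offset":[-0.0008,0,0],"rotation":[0,0,0]},
    {"offset":[-0.0008,0,0],"rotation":[0,0,0]},
    {"offset":[-0.0008,0,0],"rotation":[0,0,0]},
    {"offset":[-0.0008,0,0],"rotation":[0,0,0]},
  ],
)

```text
time: 17.4
eef_pos: [532.9, 153.3, 43.5]
tool_rot: [3.141, -0.001, 1.509]
contact_force: [3.3, 4.2, -2.0]
finger_gap: 33.6
grasp_force: 14.0
```

Call:
apply_moves(
  commands=[
    {"offset":[-0.0002,0,0],"rotation":[0,0,0]},
    {"offset":[-0.0004,0,0],"rotation":[0,0,0]},
    {"offset":[-0.0006,0,0],"rotation":[0,0,0]},
    {"offset":[-0.0008,0,0],"rotation":[0,0,0]},
    {"offset":[-0.0008,0,0],"rotation":[0,0,0]},
    {"offset":[-0.0008,0,0],"rotation":[0,0,0]},
    {"offset":[-0.0008,0,0],"rotation":[0,0,0]},
    {"offset":[-0.0008,0,0],"rotation":[0,0,0]},
  ],
)

```text
time: 18.4
eef_pos: [532.9, 153.1, 43.5]
tool_rot: [3.141, -0.001, 1.509]
contact_force: [3.8, 5.5, -2.3]
finger_gap: 33.7
grasp_force: 14.0
```

Call:
apply_moves(
  commands=[
    {"offset":[-0.0002,0,0],"rotation":[0,0,0]},
    {"offset":[-0.0004,0,0],"rotation":[0,0,0]},
    {"offset":[-0.0006,0,0],"rotation":[0,0,0]},
    {"offset":[-0.0008,0,0],"rotation":[0,0,0]},
    {"offset":[-0.001,0,0],"rotation":[0,0,0]},
    {"offset":[-0.001,0,0],"rotation":[0,0,0]},
    {"offset":[-0.001,0,0],"rotation":[0,0,0]},
    {"offset":[-0.001,0,0],"rotation":[0,0,0]},
  ],
)

```text
time: 19.4
eef_pos: [532.9, 152.8, 43.5]
tool_rot: [3.141, -0.002, 1.509]
contact_force: [3.6, 6.8, -3.4]
finger_gap: 33.7
grasp_force: 14.0
```

Call:
apply_moves(
  commands=[
    {"offset":[0,0,0],"rotation":[0,0,0]},
    {"offset":[0,0,0],"rotation":[0,0,0]},
    {"offset":[0,0,0],"rotation":[0,0,0]},
    {"offset":[0,0,0],"rotation":[0,0,0]},
    {"offset":[0,0,-0.005],"rotation":[0,0,0]},
    {"offset":[0,0,-0.02],"rotation":[0,0,0]},
    {"offset":[0,0,-0.05],"rotation":[0,0,0]},
    {"offset":[0,0,-0.09],"rotation":[0,0,0]},
  ],
  gripper=-0.6,
)

```text
time: 20.4
eef_pos: [532.2, 151.0, 134.8]
tool_rot: [-3.141, 0.0, 1.509]
contact_force: [-0.1, 0.6, 0.7]
finger_gap: 70.2
grasp_force: 0.0
```

Call:
apply_moves(
  commands=[
    {"offset":[-0.01,0,-0.05],"rotation":[0,0,0]},
    {"offset":[-0.03,0.015,-0.1],"rotation":[0,0,0]},
    {"offset":[-0.06,0.03,-0.14],"rotation":[0,0,0]},
    {"offset":[-0.09,0.05,-0.16],"rotation":[0,0,0]},
    {"offset":[-0.12,0.06,-0.18],"rotation":[0,0,0]},
    {"offset":[-0.14,0.07,-0.18],"rotation":[0,0,0]},
    {"offset":[-0.14,0.07,-0.18],"rotation":[0,0,0]},
    {"offset":[-0.14,0.07,-0.18],"rotation":[0,0,0]},
  ],
)

```text
time: 21.4
eef_pos: [593.0, 8.7, 312.6]
tool_rot: [-3.14, -0.001, 1.51]
contact_force: [-0.5, 0.5, -0.7]
finger_gap: 70.1
grasp_force: 0.0
```

```bash
python3 - <<'E'
from h import *;import pickle
from plant import manip,eyes
o=manip.get_obs();print(o["eef_pos"],o["tool_rot"],o["contact_force"])
im=eyes.get_image("wrist");pickle.dump(im,open("w5.pkl","wb"))
cv2.imwrite("pics/w5.png",im["pixels"][:,:,::-1])
w3=pickle.load(open("w3.pkl","rb"))
a=1.508;E=np.array([np.cos(a),np.sin(a)]);N=np.array([E[1],-E[0]]);c=np.array([532.3,141.6])
for th in np.arange(1.8,2.41,.1):
    n=38-98*np.cos(th);z=92+98*np.sin(th)
    print(round(th,2),[np.round(proj(w,[*(c+s*E+n*N),z])).tolist() for w in(w3,im) for s in(-46,-70,-92)])
E
```

```text
[592.95460323   8.6507016  312.56507307] [-3.13976468e+00 -7.41762305e-04  1.51029794e+00] [-0.4532283   0.53194677 -0.71339424]
1.8 [[167.0, 226.0], [169.0, 254.0], [170.0, 279.0], [250.0, 90.0], [250.0, 119.0], [250.0, 145.0]]
1.9 [[180.0, 225.0], [181.0, 253.0], [182.0, 277.0], [261.0, 90.0], [261.0, 119.0], [261.0, 145.0]]
2.0 [[192.0, 224.0], [193.0, 251.0], [194.0, 275.0], [272.0, 90.0], [272.0, 119.0], [271.0, 144.0]]
2.1 [[204.0, 222.0], [205.0, 249.0], [205.0, 273.0], [282.0, 90.0], [281.0, 119.0], [281.0, 144.0]]
2.2 [[215.0, 220.0], [215.0, 247.0], [215.0, 270.0], [291.0, 91.0], [290.0, 118.0], [290.0, 143.0]]
2.3 [[225.0, 218.0], [225.0, 244.0], [225.0, 267.0], [299.0, 91.0], [298.0, 118.0], [297.0, 142.0]]
2.4 [[234.0, 216.0], [233.0, 241.0], [233.0, 264.0], [305.0, 91.0], [305.0, 118.0], [304.0, 141.0]]
```

View pics/w5.png

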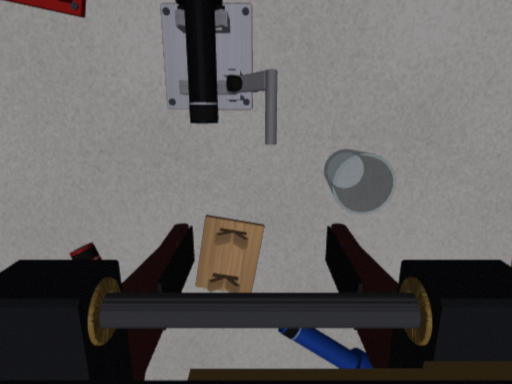

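The rod is at column 271, rows 69–144. This matches θ≈2.0 rad in both views, so the rod point is about 181 mm high. The scope lies in the saddles, with its tail at (204,120). Next I'll grasp the rod.

Call:
apply_moves(
  commands=[
    {"offset":[0.02,0.004,0.01],"rotation":[0,0,0]},
    {"offset":[0.045,0.008,0.03],"rotation":[0,0,0]},
    {"offset":[0.058,0.0098,0.06],"rotation":[0,0,0]},
    {"offset":[0.058,0.0098,0.09],"rotation":[0,0,0]},
    {"offset":[0.058,0.0098,0.12],"rotation":[0,0,0]},
    {"offset":[0.058,0.0098,0.14],"rotation":[0,0,0]},
    {"offset":[0.058,0.0098,0.15],"rotation":[0,0,0]},
    {"offset":[0.058,0.0098,0.15],"rotation":[0,0,0]},
  ],
)

```text
time: 22.45
eef_pos: [607.1, 64.6, 163.3]
tool_rot: [-3.141, -0.0, 1.509]
contact_force: [-0.3, -0.6, 0.2]
finger_gap: 70.1
grasp_force: 0.0
```

Call:
apply_moves(
  commands=[
    {"offset":[0,0,0],"rotation":[0,0,0]},
    {"offset":[0,0,0],"rotation":[0,0,0]},
    {"offset":[0,0,0],"rotation":[0,0,0]},
    {"offset":[0,0,0],"rotation":[0,0,0]},
    {"offset":[0,0,0],"rotation":[0,0,0]},
    {"offset":[0,0,0],"rotation":[0,0,0]},
    {"offset":[0,0,0],"rotation":[0,0,0]},
    {"offset":[0,0,0],"rotation":[0,0,0]},
  ],
  gripper=1,
  squeeze=15,
)

```text
time: 23.45
eef_pos: [606.2, 64.3, 163.2]
tool_rot: [-3.14, 0.0, 1.509]
contact_force: [-5.3, 0.2, 1.7]
finger_gap: 9.2
grasp_force: 15.0
```

```bash
python3 - <<'E'
import numpy as np
for i in (0,1):
    t0=2.0-.85*i
    print([(round(-98*(np.cos(t)-np.cos(t0))/1e3,4),round(-98*(np.sin(t)-np.sin(t0))/1e3,4)) for t in t0-np.arange(1,9)*.85/8])
E
```

```text
[(np.float64(-0.0097), np.float64(-0.0038)), (np.float64(-0.0197), np.float64(-0.0066)), (np.float64(-0.03), np.float64(-0.0083)), (np.float64(-0.0404), np.float64(-0.0089)), (np.float64(-0.0508), np.float64(-0.0084)), (np.float64(-0.061), np.float64(-0.0068)), (np.float64(-0.0711), np.float64(-0.0041)), (np.float64(-0.0808), np.float64(-0.0003))]
[(np.float64(-0.0093), np.float64(0.0047)), (np.float64(-0.018), np.float64(0.0105)), (np.float64(-0.026), np.float64(0.0171)), (np.float64(-0.0333), np.float64(0.0245)), (np.float64(-0.0398), np.float64(0.0326)), (np.float64(-0.0454), np.float64(0.0414)), (np.float64(-0.05), np.float64(0.0507)), (np.float64(-0.0536), np.float64(0.0605))]
```

Call:
apply_moves(
  commands=[
    {"offset":[0,-0.0097,-0.0038],"rotation":[0,0,0]},
    {"offset":[0,-0.0197,-0.0066],"rotation":[0,0,0]},
    {"offset":[0,-0.03,-0.0083],"rotation":[0,0,0]},
    {"offset":[0,-0.0404,-0.0089],"rotation":[0,0,0]},
    {"offset":[0,-0.0508,-0.0084],"rotation":[0,0,0]},
    {"offset":[0,-0.061,-0.0068],"rotation":[0,0,0]},
    {"offset":[0,-0.0711,-0.0041],"rotation":[0,0,0]},
    {"offset":[0,-0.0808,-0.0003],"rotation":[0,0,0]},
  ],
  squeeze=25,
)

```text
time: 24.45
eef_pos: [531.6, 69.1, 167.1]
tool_rot: [3.13, -0.002, 1.507]
contact_force: [6.1, -2.4, 9.4]
finger_gap: 9.0
grasp_force: 25.0
```

Call:
apply_moves(
  commands=[
    {"offset":[0,-0.01,0.003],"rotation":[0,0,0]},
    {"offset":[0,-0.019,0.0085],"rotation":[0,0,0]},
    {"offset":[0,-0.027,0.0151],"rotation":[0,0,0]},
    {"offset":[0,-0.0345,0.0225],"rotation":[0,0,0]},
    {"offset":[0,-0.041,0.0306],"rotation":[0,0,0]},
    {"offset":[0,-0.0467,0.0394],"rotation":[0,0,0]},
    {"offset":[0,-0.0515,0.049],"rotation":[0,0,0]},
    {"offset":[0,-0.055,0.0585],"rotation":[0,0,0]},
  ],
)

```text
time: 25.45
eef_pos: [474.3, 72.8, 106.8]
tool_rot: [3.136, -0.001, 1.508]
contact_force: [1.8, -2.8, 8.2]
finger_gap: 9.2
grasp_force: 25.0
```

Call:
apply_moves(
  commands=[
    {"offset":[0,-0.001,0.003],"rotation":[0,0,0]},
    {"offset":[0,-0.002,0.006],"rotation":[0,0,0]},
    {"offset":[0,-0.003,0.009],"rotation":[0,0,0]},
    {"offset":[0,-0.0035,0.012],"rotation":[0,0,0]},
    {"offset":[0,-0.0035,0.012],"rotation":[0,0,0]},
    {"offset":[0,-0.0035,0.012],"rotation":[0,0,0]},
    {"offset":[0,-0.0035,0.012],"rotation":[0,0,0]},
    {"offset":[0,-0.0035,0.012],"rotation":[0,0,0]},
  ],
)

```text
time: 26.45
eef_pos: [470.6, 73.0, 94.5]
tool_rot: [3.137, -0.001, 1.508]
contact_force: [3.7, -2.3, 6.1]
finger_gap: 9.0
grasp_force: 25.0
```

Call:
apply_moves(
  commands=[
    {"offset":[0,0,0],"rotation":[0,0,0]},
    {"offset":[0,0,0],"rotation":[0,0,0]},
    {"offset":[0,0,0],"rotation":[0,0,0]},
    {"offset":[0,0,-0.015],"rotation":[0,0,0]},
    {"offset":[0,0,-0.035],"rotation":[0,0,0]},
    {"offset":[0,0,-0.05],"rotation":[0,0,0]},
    {"offset":[0,0,-0.05],"rotation":[0,0,0]},
    {"offset":[0,0,-0.05],"rotation":[0,0,0]},
  ],
  gripper=-0.4,
)

```text
time: 27.45
eef_pos: [467.9, 72.8, 143.0]
tool_rot: [-3.141, 0.0, 1.508]
contact_force: [-0.8, -0.8, 0.2]
finger_gap: 61.4
grasp_force: 0.0
```

Call:
apply_moves(
  commands=[
    {"offset":[0,0,0],"rotation":[0,0,0]},
    {"offset":[0,0,0],"rotation":[0,0,0]},
    {"offset":[0,0,0],"rotation":[0,0,0]},
    {"offset":[0,0,0],"rotation":[0,0,0]},
    {"offset":[0,0,0],"rotation":[0,0,0]},
    {"offset":[0,0,0],"rotation":[0,0,0]},
    {"offset":[0,0,0],"rotation":[0,0,0]},
    {"offset":[0,0,0],"rotation":[0,0,0]},
  ],
  gripper=1,
)

```text
time: 28.45
eef_pos: [468.2, 73.0, 143.3]
tool_rot: [3.142, 0.0, 1.508]
contact_force: [0.5, -0.5, -0.5]
finger_gap: 0.6
grasp_force: 0.0
```

Call:
apply_moves(
  commands=[
    {"offset":[0,0,0.005],"rotation":[0,0,0]},
    {"offset":[0,0,0.01],"rotation":[0,0,0]},
    {"offset":[0,0,0.015],"rotation":[0,0,0]},
    {"offset":[0,0,0.019],"rotation":[0,0,0]},
    {"offset":[0,0,0.022],"rotation":[0,0,0]},
    {"offset":[0,0,0.025],"rotation":[0,0,0]},
    {"offset":[0,0,0.028],"rotation":[0,0,0]},
    {"offset":[0,0,0.029],"rotation":[0,0,0]},
  ],
)

```text
time: 29.45
eef_pos: [467.0, 73.1, 114.2]
tool_rot: [-3.139, 0.001, 1.509]
contact_force: [-6.0, -0.5, 9.0]
finger_gap: 0.7
grasp_force: 4.2
```

Call:
apply_moves(
  commands=[
    {"offset":[0,0,0.0005],"rotation":[0,0,0]},
    {"offset":[0,0,0.001],"rotation":[0,0,0]},
    {"offset":[0,0,0.0015],"rotation":[0,0,0]},
    {"offset":[0,0,0.002],"rotation":[0,0,0]},
    {"offset":[0,0,0.0025],"rotation":[0,0,0]},
    {"offset":[0,0,0.003],"rotation":[0,0,0]},
    {"offset":[0,0,0.0035],"rotation":[0,0,0]},
    {"offset":[0,0,0.004],"rotation":[0,0,0]},
  ],
)

```text
time: 30.45
eef_pos: [466.2, 73.1, 110.1]
tool_rot: [-3.138, 0.001, 1.509]
contact_force: [-6.9, -0.2, 6.7]
finger_gap: 0.5
grasp_force: 4.4
```

Call:
apply_moves(
  commands=[
    {"offset":[0,-0.001,0],"rotation":[0,0,0]},
    {"offset":[0,-0.002,0],"rotation":[0,0,0]},
    {"offset":[0,-0.0025,0.0005],"rotation":[0,0,0]},
    {"offset":[0,-0.0025,0.001],"rotation":[0,0,0]},
    {"offset":[0,-0.0025,0.0015],"rotation":[0,0,0]},
    {"offset":[0,-0.0025,0.002],"rotation":[0,0,0]},
    {"offset":[0,-0.0025,0.002],"rotation":[0,0,0]},
    {"offset":[0,-0.0025,0.002],"rotation":[0,0,0]},
  ],
)

```text
time: 31.45
eef_pos: [465.8, 73.2, 108.5]
tool_rot: [3.141, 0.0, 1.508]
contact_force: [-2.5, -0.1, 5.4]
finger_gap: 1.1
grasp_force: 3.4
```

Call:
apply_moves(
  commands=[
    {"offset":[0,0,0.0003],"rotation":[0,0,0]},
    {"offset":[0,0,0.0006],"rotation":[0,0,0]},
    {"offset":[0,0,0.0009],"rotation":[0,0,0]},
    {"offset":[0,-0.0003,0.0012],"rotation":[0,0,0]},
    {"offset":[0,-0.0003,0.0015],"rotation":[0,0,0]},
    {"offset":[0,-0.0003,0.0018],"rotation":[0,0,0]},
    {"offset":[0,-0.0003,0.0021],"rotation":[0,0,0]},
    {"offset":[0,-0.0003,0.0024],"rotation":[0,0,0]},
  ],
)

```text
time: 32.45
eef_pos: [465.4, 73.2, 106.2]
tool_rot: [3.142, 0.0, 1.508]
contact_force: [-2.2, -0.1, 7.4]
finger_gap: 0.5
grasp_force: 3.8
```

Call:
apply_moves(
  commands=[
    {"offset":[0,0,0.0003],"rotation":[0,0,0]},
    {"offset":[0,0,0.0006],"rotation":[0,0,0]},
    {"offset":[0,0,0.0009],"rotation":[0,0,0]},
    {"offset":[0,0,0.0012],"rotation":[0,0,0]},
    {"offset":[0,0,0.0015],"rotation":[0,0,0]},
    {"offset":[0,0,0.0018],"rotation":[0,0,0]},
    {"offset":[0,0,0.0021],"rotation":[0,0,0]},
    {"offset":[0,0,0.0024],"rotation":[0,0,0]},
  ],
)

```text
time: 33.45
eef_pos: [465.2, 73.2, 103.9]
tool_rot: [-3.141, 0.0, 1.508]
contact_force: [-4.4, -0.3, 9.7]
finger_gap: 0.3
grasp_force: 5.0
```

Call:
apply_moves(
  commands=[
    {"offset":[0,0,0.0001],"rotation":[0,0,0]},
    {"offset":[0,0,0.0002],"rotation":[0,0,0]},
    {"offset":[0,0,0.0003],"rotation":[0,0,0]},
    {"offset":[0,0,0.0004],"rotation":[0,0,0]},
    {"offset":[0,0,0.0005],"rotation":[0,0,0]},
    {"offset":[0,0,0.0006],"rotation":[0,0,0]},
    {"offset":[0,0,0.0007],"rotation":[0,0,0]},
    {"offset":[0,0,0.0008],"rotation":[0,0,0]},
  ],
)

```text
time: 34.45
eef_pos: [465.1, 73.2, 103.1]
tool_rot: [-3.141, 0.001, 1.508]
contact_force: [-3.9, -0.4, 9.9]
finger_gap: 0.5
grasp_force: 5.2
```

Call:
apply_moves(
  commands=[
    {"offset":[0,0,0.0001],"rotation":[0,0,0]},
    {"offset":[0,0,0.0002],"rotation":[0,0,0]},
    {"offset":[0,0,0.0003],"rotation":[0,0,0]},
    {"offset":[0,0,0.0004],"rotation":[0,0,0]},
    {"offset":[0,0,0.0005],"rotation":[0,0,0]},
    {"offset":[0,0,0.0006],"rotation":[0,0,0]},
    {"offset":[0,0,0.0007],"rotation":[0,0,0]},
    {"offset":[0,0,0.0008],"rotation":[0,0,0]},
  ],
)

```text
time: 35.45
eef_pos: [465.0, 73.2, 102.3]
tool_rot: [-3.141, 0.001, 1.508]
contact_force: [-5.8, -0.7, 11.5]
finger_gap: 0.2
grasp_force: 5.8
```

Call:
apply_moves(
  commands=[
    {"offset":[0,0,-0.001],"rotation":[0,0,0]},
    {"offset":[0,0,-0.003],"rotation":[0,0,0]},
    {"offset":[0,0,-0.008],"rotation":[0,0,0]},
    {"offset":[0,0,-0.02],"rotation":[0,0,0]},
    {"offset":[0,0,-0.05],"rotation":[0,0,0]},
    {"offset":[-0.03,0,-0.09],"rotation":[0,0,0]},
    {"offset":[-0.06,0.02,-0.13],"rotation":[0,0,0]},
    {"offset":[-0.09,0.04,-0.17],"rotation":[0,0,0]},
  ],
)

```text
time: 36.45
eef_pos: [500.0, -20.0, 274.4]
tool_rot: [3.14, 0.0, 1.509]
contact_force: [0.4, 0.4, -0.5]
finger_gap: -0.2
grasp_force: 0.0
```

```bash
python3 - <<'E'
from h import *
from plant import manip,eyes
o=manip.get_obs();print(o["eef_pos"],o["contact_force"])
im=eyes.get_image("wrist")
cv2.imwrite("pics/w6.png",cv2.resize(im["pixels"][0:192,100:356,::-1],(800,600),interpolation=cv2.INTER_CUBIC))
c=np.array([532.2,141.8]);a=1.508;E=np.array([np.cos(a),np.sin(a)])
print([((proj(im,[*(c+s*E),60])-[100,0])*3.125).round() for s in (-80,0,52,84)])
E
```

```text
[499.98000034 -19.99279272 274.35311613] [ 0.3621746   0.40594888 -0.49074284]
[array([562., 289.]), array([566.,  35.]), array([ 569., -147.]), array([ 571., -266.])]
```

View pics/w6.png

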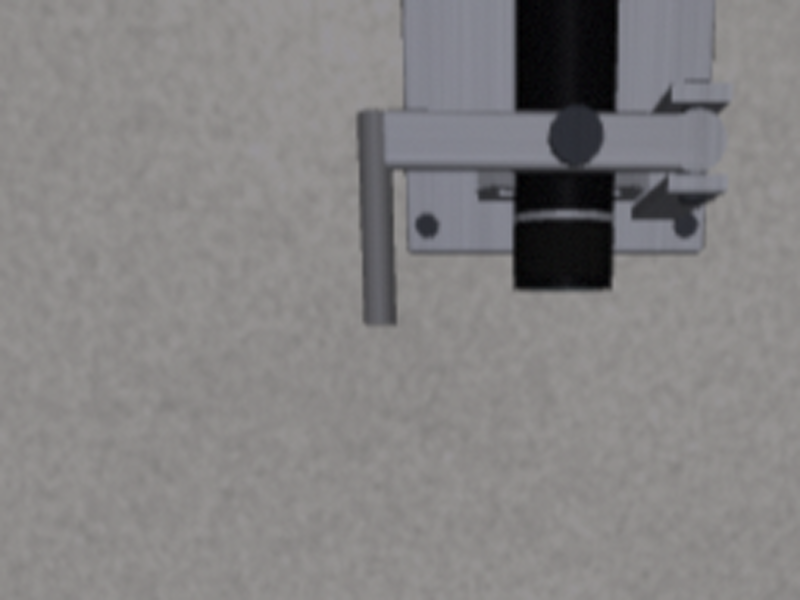

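The strap lies level across the barrel, with its screw at (577,135). The scope's tail end at (562,289) is exactly where the home pose predicts, and the gripper touches nothing. I'm handing in.

```bash
python3 -c "
from plant import job_done
print(job_done())"
```

```text
the job is handed in; nothing more can be done
None
```

The job is handed in: the scope lies centred in the vees with its hood on the buffer (about 6 N at the push), the strap is closed with its foot at an estimated 10 N on the barrel, and the robot touches nothing; I got no verdict back.

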